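Sort the sealed sample jars into full and empty by their weight

TASK

Three sealed white jars with black caps stand on the bench; some still hold their steel sample and the rest are empty, and it cannot be seen which. Judge each by how heavy it is to lift, then stand the full ones in the blue tray and the empty ones in the yellow tray, each set down gently (not dropped), upright and flat on the tray floor. Leave the beaker, the dropper bottle and the tape roll that stand round the jars where they are, and do not tip any jar over.

Things in the scene. Friction and masses are not known exactly. Their poses are not given: they have to be found in the camera images.
- jar_a: sealed opaque jar, round, white body, black ribbed screw cap (fixed), blank paper band; 52 mm diameter, 78 mm high, body to z = 60 mm, cap above; origin at the centre of its underside, z up through the cap. Stands loose on the bench. The three jars look alike; full it weighs 0.40 to 0.58 kg in all, empty 0.08 to 0.11 kg. One or two of the three are full, never told which; the sample inside has a few mm of play. Its sides take a firm grip of 30 N
- jar_b: sealed opaque jar, round, white body, black ribbed screw cap (fixed), blank paper band; 52 mm diameter, 78 mm high, body to z = 60 mm, cap above; origin at the centre of its underside, z up through the cap. Stands loose on the bench. The three jars look alike; full it weighs 0.40 to 0.58 kg in all, empty 0.08 to 0.11 kg. One or two of the three are full, never told which; the sample inside has a few mm of play. Its sides take a firm grip of 30 N
- jar_c: sealed opaque jar, round, white body, black ribbed screw cap (fixed), blank paper band; 52 mm diameter, 78 mm high, body to z = 60 mm, cap above; origin at the centre of its underside, z up through the cap. Stands loose on the bench. The three jars look alike; full it weighs 0.40 to 0.58 kg in all, empty 0.08 to 0.11 kg. One or two of the three are full, never told which; the sample inside has a few mm of play. Its sides take a firm grip of 30 N
- tray_blue: fixed low tray, blue, 160 mm (its x) by 220 mm (its y), walls 4 mm thick and 28 mm high, floor 4 mm thick; origin at the centre of its underside, on the bench. Room for two jars side by side along its y. For the full, heavy jars. Its place, and whether it stands left or right of the jars, vary
- tray_yellow: fixed low tray, yellow, 160 mm (its x) by 220 mm (its y), walls 4 mm thick and 28 mm high, floor 4 mm thick; origin at the centre of its underside, on the bench. Room for two jars side by side along its y. For the empty, light jars. Its place, and whether it stands left or right of the jars, vary
- beaker: bystander: small glass beaker, 46 mm wide, 58 mm high, origin at the centre of its underside; leave alone
- dropper_bottle: bystander: white dropper bottle with a green tip, the one close behind the jars, 31 mm wide, 95 mm high, origin at the centre of its underside; leave alone
- tape_roll: bystander: roll of label tape lying flat, 58 mm across, 18 mm high, origin at the centre of its underside; leave alone

How it is judged:
By the outcome, as a careful person would: the job done as asked, in the order asked, and still so for the second after the job is handed in, with the robot touching nothing.
It also fails if it takes over 70 s, if anything falls off the work surface, if the arm or the gripper's body presses on something with over 40 N, if the wrist force passes 120 N, or if a joint passes its speed limit or range.

ROBOT

A 6-joint arm with a two-finger parallel gripper is mounted at the origin on a cart in front of the work surface, level with it; the furniture and walls round the work are solid. World frame = base frame: x ahead of the robot, y to its left, z up, the work surface at z = 0. Lengths are in m, angles in degrees, forces in N, time in s.
With the tool pointing down it reaches from about 0.35 to 0.975 m from the base axis. Payload 7.1 kg.
Tool frame: the origin (TCP) lies between the finger pads; the fingertips stand 25 mm ahead of it and the grasp point (between the pads) lies 6 mm ahead of it; z points along the fingers, y is the direction in which the jaws open and shut (so a half turn about z gives the same grasp; the last joint's range is limited). The gripper opens to 88 mm and grips with 3 to 60 N. Pads are 20 mm wide; open, the fingers measure 115 mm over their backs; the gripper's body (75 mm by 178 mm) begins 61 mm behind the grasp point.
Start: joints at [-72.365, 24.242, 93.386, -0, 62.372, -1.089], TCP at [0.201, -0.592, 0.248] pointing down, gripper open.
Joint ranges: [-172.04, 172.04], [-51.8, 120.97], [4.93, 147.93], [-75.15, 255.16], [6.16, 154.13], [-145.62, 145.62]. Speed limits (degrees/s): [136.94, 136.94, 172.46, 180, 180, 180].

INTERFACE

Orientations are given as [roll, pitch, yaw] about the fixed x, y, z axes, in that order (R = Rz(yaw) Ry(pitch) Rx(roll)).
In Python, from workcell import status, capture, camera_info, sign_off gives the robot as it stands. The module is installed in compiled form; this text tells all that it offers.
- The arm moves only by the tool carry_out, never from a script. Its argument "motion" is a list of rows, each a list of 5 numbers: the shift along the tool's x, y, z in m, then the turn about the tool's z in rad, then the opening, from 0 (shut) to 1 (fully open). In form: [[x, y, z, roll, fingers], ...]. A call has 1 to 12 rows; each row shifts and turns the pose as measured when the row begins, along the tool's axes as they then stand; what a row does not reach is not made up. A row lasts 1/10 s, in which the tool goes at most 50 mm and 8.59 degrees, less where a joint would pass 70% of its speed; a pose out of reach is approached as far as the arm can. A call with a gripper value outside its range is refused whole. The fingers move at their own pace and stop on an object; the grip force is fixed at half the most. Time passes only in rows, so rows that do not move let the fingers close. It gives the time, the measured TCP pose, the force and the opening at its end, in the units of the state.
- status.get_obs(): the state, without advancing time (a new reading comes with each control period).
- capture(name): name is "side" or "top"; returns the picture (384x512x3 uint8, red, green, blue); there is no depth.
- camera_info(name): a dict with "vertical_fov" (degrees; the focal length in pixels is half the picture's height over the tangent of half this angle, whatever the lens; pixels are square), "cx", "cy" (the principal point, pixels), "k1" (the pictures are not rectified: a ray, as slopes to the right and down, at radius r is drawn at 1 + k1 r^2 times it, then the intrinsics apply), "R" (3x3) and "t" (3): a world point X has camera coordinates R X + t. Camera axes: x right, y down, z forward; pixel columns grow to the right and rows downward; lengths in m; the calibration is good to about 2 mm. A picture is of the moment at which its call begins. camera_info takes no time and is no camera call.
- sign_off(): hands the job in, once; it reports no verdict.
The state is a dict: "t": time; "joints": joint angles; "joint_velocities": joint speeds; "tau": joint torques, N m; "ee_pos": TCP position; "tool_rot": TCP orientation; "wrist_force": force on the tool from outside, world axes, zero at the start; "torque": the same for the moment, N m; "grip_width": opening from 0.0 (shut) to 1.0 (fully open).
Only numpy, scipy, OpenCV 4.12 (cv2) and the standard library are available. Lean on these libraries where they do the work, as an engineer would, in place of code of your own. Each camera call takes 0.05 s, during which the arm holds its last target.

## Working session

There is one attempt and no reset: what is moved stays moved. The work goes in short steps, Python scripts to look and compute and a tool call to move; the robot and the scene stay as the last step left them, time stands still between calls to the robot, and variables do not carry over. Pictures are saved under pics/ and viewed, and the job is handed in when it is done.

Besides the shell and the picture viewer there is one more tool, called after "Request:" as name(argument=value, ...) on one line, values as JSON. carry_out: Moves the arm, as the interface text tells. Its arguments: {"type":"object","properties":{"motion":{"type":"array","items":{"type":"array","items":{"type":"number"}}}},"required":["motion"]}

```bash
mkdir -p pics; cat > h.py <<'E'
import numpy as np, cv2
from workcell import status, capture, camera_info, sign_off
def save(n,f):
    im=capture(n); cv2.imwrite('pics/'+f,im[:,:,::-1]); return im
def ray(n,u,v):
    c=camera_info(n); f=192/np.tan(np.radians(c['vertical_fov'])/2)
    a=np.array([(u-c['cx'])/f,(v-c['cy'])/f]); s=a.copy()
    for _ in range(30): s=a/(1+c['k1']*(s@s))
    R=np.array(c['R']);t=np.array(c['t'])
    return -R.T@t, R.T@np.array([s[0],s[1],1])
def onz(n,u,v,z):
    o,d=ray(n,u,v); return o+d*(z-o[2])/d[2]
def proj(n,X):
    c=camera_info(n); f=192/np.tan(np.radians(c['vertical_fov'])/2)
    p=np.array(c['R'])@np.array(X)+np.array(c['t']); s=p[:2]/p[2]; s=s*(1+c['k1']*(s@s))
    return s*f+[c['cx'],c['cy']]
E
python3 - <<'E'
from h import *
for n in('top','side'): save(n,n+'0.png'); print(camera_info(n))
print(status.get_obs())
E
```

```text
{'vertical_fov': 57.26724644462169, 'cx': 253.35388678424147, 'cy': 196.84519093464797, 'k1': -0.012357833997950183, 'R': array([[-0.02548707, -0.99962754, -0.00975669],
       [-0.99784181,  0.02602993, -0.06028404],
       [ 0.06051555,  0.00819917, -0.99813358]]), 't': array([0.01008398, 0.53018315, 0.92247641])}
{'vertical_fov': 54.893925071750026, 'cx': 256.5097225572602, 'cy': 190.88765532225284, 'k1': 0.016024821238896442, 'R': array([[-0.86766678, -0.49684441, -0.0173206 ],
       [-0.3200934 ,  0.58497581, -0.74521374],
       [ 0.38038741, -0.64105299, -0.66660069]]), 't': array([0.47339066, 0.19993818, 0.75349311])}
{'t': 0.1, 'joints': array([-7.23668227e+01,  2.42794560e+01,  9.34284852e+01,  3.04817931e-03,
        6.23725740e+01, -1.08775566e+00]), 'joint_velocities': array([ 0.04149457, -0.18659852, -0.08543001, -0.03287067, -0.0477746 ,
       -0.00930585]), 'tau': array([-4.18816417e-04, -5.45616746e+01, -2.74324751e+01,  6.45583891e-02,
        1.87479600e-02, -2.61032847e-05]), 'ee_pos': array([ 0.20049836, -0.59145501,  0.2469761 ]), 'tool_rot': array([-1.79919550e+02, -4.22663928e-03,  1.87195146e+01]), 'wrist_force': array([ 0.29867198, -0.27344046,  0.19362918]), 'torque': array([ 0.03166077, -0.00839506,  0.02258048]), 'grip_width': 0.9984507964226336}
```

View pics/top0.png

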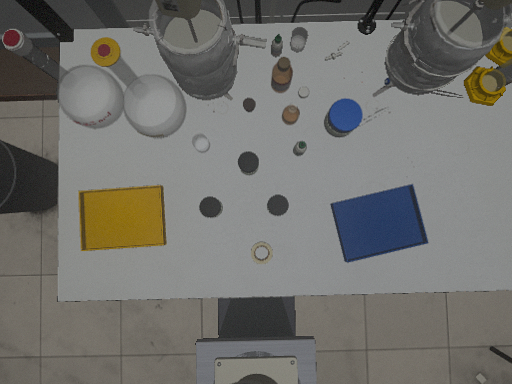

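View pics/side0.png

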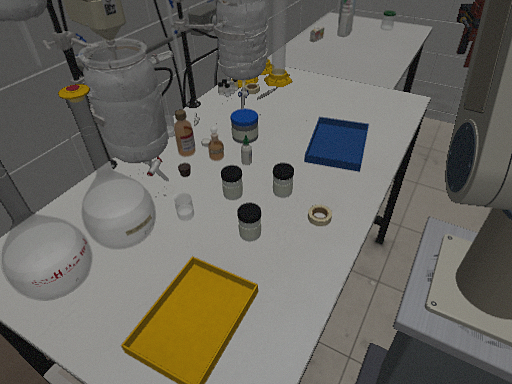

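The top view shows caps at about (210,207), (278,205) and (248,162). The beaker is at (201,143), the dropper bottle at (300,148), the tape at (262,252), the yellow tray at (122,218) and the blue tray at (379,222). Next I measure these.

```bash
python3 - <<'E'
from h import *
im=cv2.imread('pics/top0.png'); hsv=cv2.cvtColor(im,cv2.COLOR_BGR2HSV)
m=(hsv[:,:,2]<90).astype(np.uint8)
caps=[]
n,l,s,c=cv2.connectedComponentsWithStats(m)
for i in range(1,n):
    if 150<s[i,4]<900 and 120<c[i][1]<240 and 180<c[i][0]<320:
        P=onz('top',*c[i],.078); caps.append(P)
        r=np.sqrt(s[i,4]/np.pi)
        Q=onz('top',c[i][0]+r,c[i][1],.078)
        print('cap',c[i],s[i],P,'diam',2*np.linalg.norm(Q-P),'side px',proj('side',P))
for nm,lo,hi,sl in(('blue',(100,100,40),(125,255,255),(slice(170,280),slice(310,450))),('yel',(18,150,60),(32,255,255),(slice(170,270),slice(60,190)))):
    mm=np.zeros_like(m); mm[sl]=cv2.inRange(hsv,lo,hi)[sl]
    k,_=cv2.findContours(mm,0,1); k=max(k,key=cv2.contourArea)
    b=cv2.boxPoints(cv2.minAreaRect(k)); W=np.array([onz('top',*p,.02) for p in b])
    pts=np.array([onz('top',*p[0],.028)[:2] for p in k],np.float32)
    r=cv2.minAreaRect(pts); print(nm,r, 'corners',W[:,:2].round(3).tolist())
    print('side centre px',proj('side',[*r[0],0.004]))
for nm,u,v,z in(('beaker',201,143,.04),('dropper',300,148,.09),('dropperbase',300,148,.05),('tape',262,252,.018)): print(nm,onz('top',u,v,z))
# side cap check
s=cv2.imread('pics/side0.png')
cv2.imwrite('pics/side_z.png',cv2.resize(s[120:260,150:350],None,fx=4,fy=4))
cv2.imwrite('pics/top_z.png',cv2.resize(im[120:270,160:360],None,fx=4,fy=4))
E
```

```text
cap [247.95934959 162.4200542 ] [238 152  21  23 369] [0.61332467 0.00722232 0.078     ] diam 0.05435249767085848 side px [231.18723339 170.90126773]
cap [277.33430233 204.84302326] [267 195  22  21 344] [ 0.50503154 -0.06322113  0.078     ] diam 0.05202019366301957 side px [282.33521666 168.3958593 ]
cap [209.89830508 206.72316384] [199 197  23  21 354] [0.50468558 0.10477245 0.078     ] diam 0.05296125998580433 side px [248.49481706 209.47858675]
blue ((0.45292869210243225, -0.33232104778289795), (0.15763647854328156, 0.21846720576286316), 11.916045188903809) corners [[0.508, -0.212], [0.554, -0.43], [0.398, -0.459], [0.352, -0.244]]
side centre px [336.44781516 144.50221437]
yel ((0.48386985063552856, 0.34817004203796387), (0.15735527873039246, 0.21863941848278046), 2.698580741882324) corners [[0.558, 0.469], [0.568, 0.245], [0.41, 0.235], [0.4, 0.457]]
side centre px [194.29129374 318.83330165]
beaker [0.67424156 0.13025934 0.04      ]
dropper [ 0.64393197 -0.12278584  0.09      ]
dropperbase [ 0.65183449 -0.12795505  0.05      ]
tape [ 0.38381277 -0.02269464  0.018     ]
```

View pics/side_z.png

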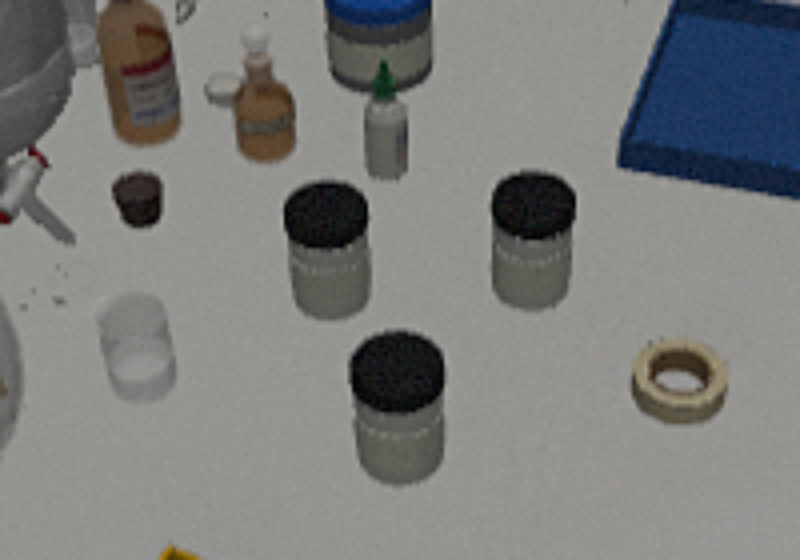

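View pics/top_z.png

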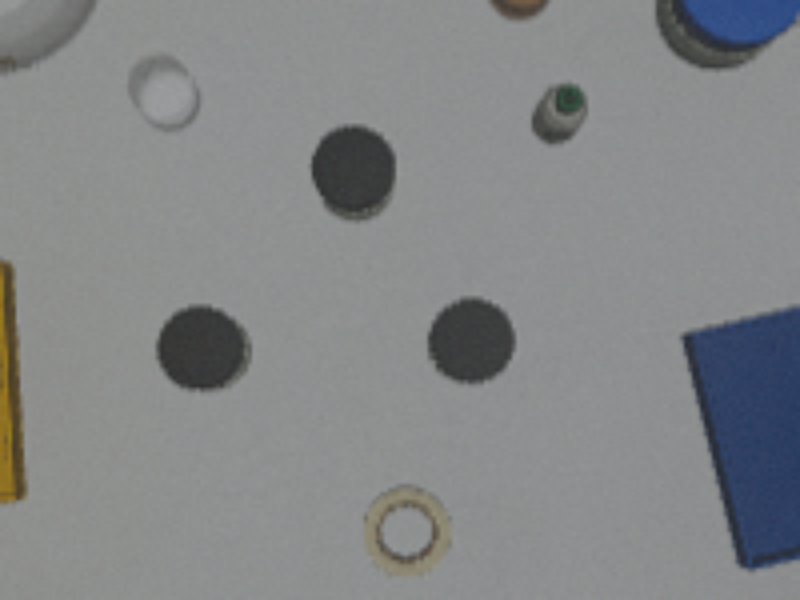

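The cap diameters measure 52–54 mm and the trays 158 x 219 mm, both matching the given sizes. The cap positions also agree with the side view. I'll keep the jaws along world x (yaw 90) throughout and start with the turn.

Request:
carry_out(motion=[[0,0,0,-0.14,0.95],[0,0,0,-0.14,0.95],[0,0,0,-0.14,0.95],[0,0,0,-0.14,0.95],[0,0,0,-0.14,0.95],[0,0,0,-0.14,0.95],[0,0,0,-0.14,0.95],[0,0,0,-0.14,0.95],[0,0,0,-0.125,0.95],[0,0,0,0,0.95]])

```text
t: 1.1
ee_pos: [0.1996, -0.5885, 0.2422]
tool_rot: [-179.8, -0.6, 92.9]
wrist_force: [-0.4, 0.4, 0.1]
grip_width: 0.945
```

Request:
carry_out(motion=[[0.04,0.023,0,0.05,0.95],[0.04,0.023,0,0,0.95],[0.04,0.023,0,0,0.95],[0.04,0.023,0,0,0.95],[0.04,0.023,0,0,0.95],[0.04,0.023,0,0,0.95],[0.04,0.023,0,0,0.95],[0.04,0.023,0,0,0.95],[0.04,0.023,0,0,0.95],[0.04,0.023,0,0,0.95],[0.04,0.023,0,0,0.95],[0.04,0.023,0,0,0.95]])

```text
t: 2.3
ee_pos: [0.4913, -0.1009, 0.2447]
tool_rot: [-179.8, -0.5, 86.7]
wrist_force: [1.1, -0.3, 0.1]
grip_width: 0.948
```

Request:
carry_out(motion=[[0.025,0.01,0,-0.04,0.95],[0.01,0,0,0,0.95],[0,0,0,0,0.95],[0,0,0,0,0.95]])

```text
t: 2.7
ee_pos: [0.5047, -0.0611, 0.2445]
tool_rot: [-179.9, -0.5, 88.7]
wrist_force: [-0.8, -0.4, 0.8]
grip_width: 0.953
```

```bash
cat > d.py <<'E'
import sys
from h import *
# usage d.py x y z : world offset to target in tool axes
o=status.get_obs(); p=np.array(o['ee_pos']); r,pi,y=np.radians(o['tool_rot'])
from scipy.spatial.transform import Rotation as Ro
R=Ro.from_euler('xyz',[r,pi,y]).as_matrix()
print('t',round(o['t'],2),'pos',p.round(4),'rot',np.round(o['tool_rot'],2),'F',np.round(o['wrist_force'],2),'w',round(o['grip_width'],3))
if len(sys.argv)>3:
    print('tool shift',(R.T@(np.array(list(map(float,sys.argv[1:4])))-p)).round(4))
E
python3 d.py 0.505 -0.063 0.048
```

```text
t 2.7 pos [ 0.5047 -0.0611  0.2445] rot [-179.86   -0.51   88.72] F [-0.78 -0.38  0.81] w 0.953
tool shift [-0.0036  0.0008  0.1965]
```

Request:
carry_out(motion=[[-0.003,0,0.03,0,0.95],[0,0,0.03,0,0.95],[0,0,0.03,0,0.95],[0,0,0.03,0,0.95],[0,0,0.03,0,0.95],[0,0,0.02,0,0.95],[0,0,0,0,0.95]])

```text
t: 3.4
ee_pos: [0.5023, -0.0737, 0.0712]
tool_rot: [179.9, -0.4, 87.4]
wrist_force: [0.0, -0.2, 0.8]
grip_width: 0.95
```

```bash
python3 d.py 0.505 -0.063 0.048
```

```text
t 3.4 pos [ 0.5023 -0.0737  0.0712] rot [179.89  -0.38  87.41] F [ 0.01 -0.2   0.83] w 0.95
tool shift [0.0107 0.0022 0.0233]
```

Request:
carry_out(motion=[[0.011,0.002,0.01,-0.04,0.95],[0,0,0,0,0.95],[0,0,0,0,0.95]])

```text
t: 3.7
ee_pos: [0.5054, -0.0642, 0.0624]
tool_rot: [179.8, -0.3, 89.6]
wrist_force: [0.7, -0.3, 0.3]
grip_width: 0.951
```

```bash
python3 d.py 0.505 -0.063 0.048
```

```text
t 3.7 pos [ 0.5054 -0.0642  0.0624] rot [179.77  -0.35  89.63] F [ 0.71 -0.26  0.26] w 0.951
tool shift [ 0.0011 -0.0005  0.0144]
```

Request:
carry_out(motion=[[0.002,0,0.014,0,0.95],[0,0,0,0,0.95],[0,0,0,0,0.95]])

```text
t: 4.0
ee_pos: [0.5069, -0.062, 0.0492]
tool_rot: [179.6, -0.3, 89.7]
wrist_force: [0.3, -0.4, 0.4]
grip_width: 0.947
```

```bash
python3 d.py 0.505 -0.063 0.048
```

```text
t 4.0 pos [ 0.5069 -0.062   0.0492] rot [179.55  -0.31  89.65] F [ 0.33 -0.36  0.37] w 0.947
tool shift [-0.0011 -0.0019  0.0012]
```

Well placed; now close.

Request:
carry_out(motion=[[0,-0.002,0,0,0.7],[0,0,0,0,0.3],[0,0,0,0,0.3],[0,0,0,0,0.0],[0,0,0,0,0.0],[0,0,0,0,0.0],[0,0,0,0,0.0]])

```text
t: 4.7
ee_pos: [0.5051, -0.0619, 0.0497]
tool_rot: [179.5, -0.3, 89.7]
wrist_force: [0.2, 0.4, -0.8]
grip_width: 0.584
```

```bash
python3 d.py
```

```text
t 4.7 pos [ 0.5051 -0.0619  0.0497] rot [179.49  -0.31  89.66] F [ 0.18  0.4  -0.85] w 0.584
```

Request:
carry_out(motion=[[0,0,-0.01,0,0.0],[0,0,-0.02,0,0.0],[0,0,-0.025,0,0.0],[0,0,-0.025,0,0.0],[0,0,-0.02,0,0.0],[0,0,0,0,0],[0,0,0,0,0],[0,0,0,0,0]])

```text
t: 5.5
ee_pos: [0.4995, -0.0619, 0.1521]
tool_rot: [-179.9, -0.4, 89.7]
wrist_force: [-0.3, 0.5, -4.7]
grip_width: 0.585
```

```bash
python3 d.py; python3 - <<'E'
from h import *
for i in range(4):
    capture('top'); print(np.round(status.get_obs()['wrist_force'],2))
E
```

```text
t 5.5 pos [ 0.4995 -0.0619  0.1521] rot [-179.95   -0.38   89.65] F [-0.34  0.55 -4.74] w 0.585
[-0.38 -0.15 -3.9 ]
[-1.17  0.71 -4.72]
[ 0.32 -0.07 -5.4 ]
[ 0.43  0.37 -4.69]
```

Jar B reads about 4.7 N, so it is full and goes to the blue tray's far slot at (0.463, -0.382).

Request:
carry_out(motion=[[-0.015,0,0,0,0],[-0.025,-0.003,0,0,0],[-0.03,-0.004,0,0,0],[-0.03,-0.004,0,0,0],[-0.03,-0.004,0,0,0],[-0.03,-0.004,0,0,0],[-0.03,-0.004,0,0,0],[-0.03,-0.004,0,0,0],[-0.03,-0.004,0,0,0],[-0.03,-0.004,0,0,0],[-0.02,0,0,0,0],[-0.01,0,0,0,0]])

```text
t: 6.9
ee_pos: [0.4571, -0.3899, 0.1432]
tool_rot: [-179.4, -0.5, 89.8]
wrist_force: [0.0, -1.4, -5.3]
grip_width: 0.586
```

```bash
python3 d.py 0.463 -0.382 0.0537
```

```text
t 6.9 pos [ 0.4571 -0.3899  0.1432] rot [-179.43   -0.53   89.8 ] F [ 0.04 -1.44 -5.31] w 0.586
tool shift [0.0071 0.0068 0.0895]
```

Request:
carry_out(motion=[[0.007,0.007,0,0,0],[0,0,0.02,0,0],[0,0,0.02,0,0],[0,0,0.015,0,0],[0,0,0,0,0],[0,0,0,0,0]])

```text
t: 7.5
ee_pos: [0.4655, -0.3795, 0.0857]
tool_rot: [-179.4, -0.7, 89.8]
wrist_force: [0.3, -0.1, -4.9]
grip_width: 0.588
```

```bash
python3 d.py 0.463 -0.382 0.0537
```

```text
t 7.5 pos [ 0.4655 -0.3795  0.0857] rot [-179.39   -0.66   89.84] F [ 0.33 -0.1  -4.91] w 0.588
tool shift [-0.0028 -0.0022  0.032 ]
```

Request:
carry_out(motion=[[-0.002,0,0.012,0,0],[0,0,0.01,0,0],[0,0,0.004,0,0],[0,0,0,0,0],[0,0,0,0,0]])

```text
t: 8.0
ee_pos: [0.4664, -0.3817, 0.0592]
tool_rot: [-179.5, -0.6, 89.9]
wrist_force: [0.2, -0.4, -4.6]
grip_width: 0.593
```

```bash
python3 d.py 0.463 -0.382 0.0537; python3 -c "
from h import *
save('side','s1.png')"
```

```text
t 8.0 pos [ 0.4664 -0.3817  0.0592] rot [-179.5    -0.57   89.87] F [ 0.16 -0.38 -4.6 ] w 0.593
tool shift [-0.0004 -0.0034  0.0055]
```

View pics/s1.png

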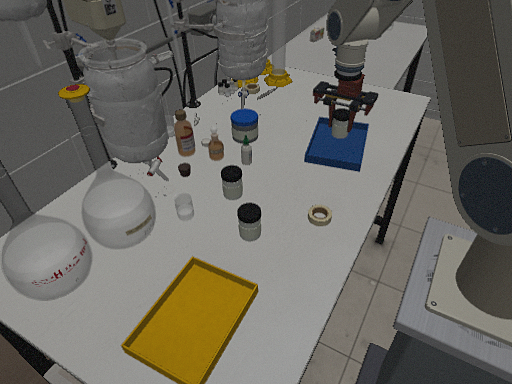

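The jar at (341,123) is inside the blue tray's far half. I zoom in to check the tilt.

```bash
python3 -c "
import cv2
s=cv2.imread('pics/s1.png');cv2.imwrite('pics/s1z.png',cv2.resize(s[70:170,290:390],None,fx=6,fy=6,interpolation=2))"
```

```text
(no output)
```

View pics/s1z.png

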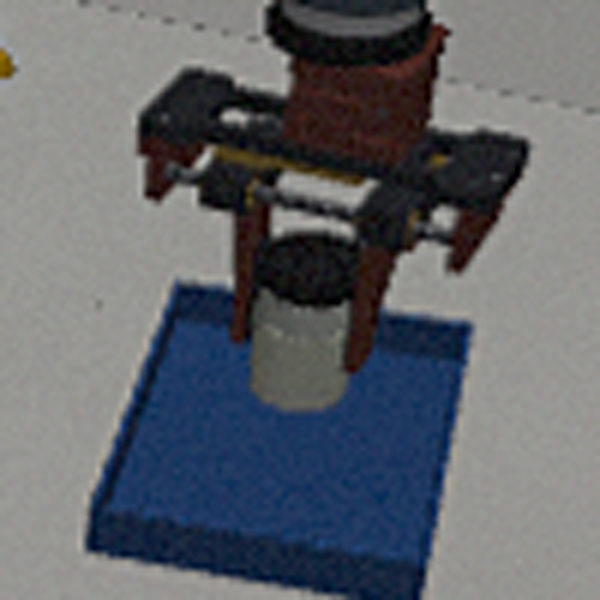

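The jar is upright (base at zoom (300,395)). I lower it in small steps and watch the force.

Request:
carry_out(motion=[[0,-0.003,0.003,0,0],[0,0,0.002,0,0],[0,0,0,0,0]])

```text
t: 8.35
ee_pos: [0.4634, -0.382, 0.0547]
tool_rot: [-179.6, -0.5, 89.9]
wrist_force: [-0.1, -0.2, -4.5]
grip_width: 0.589
```

```bash
python3 d.py 0.463 -0.382 0.0537
```

```text
t 8.35 pos [ 0.4634 -0.382   0.0547] rot [-179.57   -0.52   89.86] F [-0.08 -0.16 -4.46] w 0.589
tool shift [ 0.     -0.0004  0.001 ]
```

Request:
carry_out(motion=[[0,0,0.001,0,0],[0,0,0.001,0,0],[0,0,0,0,0]])

```text
t: 8.65
ee_pos: [0.4636, -0.3824, 0.0542]
tool_rot: [-179.6, -0.5, 89.9]
wrist_force: [0.3, -0.9, -5.2]
grip_width: 0.585
```

Request:
carry_out(motion=[[0,0,0.002,0,0],[0,0,0.001,0,0],[0,0,0,0,0]])

```text
t: 8.95
ee_pos: [0.4639, -0.3826, 0.0541]
tool_rot: [-179.6, -0.4, 89.9]
wrist_force: [-0.4, -0.2, -5.0]
grip_width: 0.587
```

Request:
carry_out(motion=[[0,0,0.003,0,0],[0,0,0.003,0,0],[0,0,0,0,0]])

```text
t: 9.25
ee_pos: [0.4642, -0.3832, 0.0544]
tool_rot: [-179.7, -0.4, 89.9]
wrist_force: [0.1, -0.4, -5.1]
grip_width: 0.588
```

Request:
carry_out(motion=[[0,0,0.004,0,0]])

```text
t: 9.35
ee_pos: [0.4646, -0.3838, 0.0528]
tool_rot: [-179.7, -0.3, 89.9]
wrist_force: [-12.7, 9.1, 48.3]
grip_width: 0.59
```

Request:
carry_out(motion=[[0,0,0.004,0,0]])

```text
t: 9.45
ee_pos: [0.4647, -0.3842, 0.0523]
tool_rot: [-179.7, -0.3, 89.9]
wrist_force: [-15.9, 11.2, 49.7]
grip_width: 0.589
```

In contact with the floor: the force rises while pushing and relaxes on holding. I relax and release.

Request:
carry_out(motion=[[0,0,0,0,0]])

```text
t: 9.55
ee_pos: [0.465, -0.3844, 0.0533]
tool_rot: [-179.8, -0.2, 89.9]
wrist_force: [0.6, -0.0, -5.0]
grip_width: 0.587
```

Request:
carry_out(motion=[[0,0,0.0015,0,0]])

```text
t: 9.65
ee_pos: [0.4654, -0.3848, 0.0523]
tool_rot: [-179.8, -0.2, 89.9]
wrist_force: [-5.8, 3.9, 23.4]
grip_width: 0.587
```

Request:
carry_out(motion=[[0,0,0.0007,0,0.66],[0,0,0.0005,0,0.7],[0,0,0,0,0.75],[0,0,0,0,0.8],[0,0,0,0,0.8]])

```text
t: 10.15
ee_pos: [0.4662, -0.3854, 0.0492]
tool_rot: [-179.9, -0.2, 89.9]
wrist_force: [0.1, -0.2, 0.7]
grip_width: 0.799
```

```bash
python3 d.py; python3 -c "
from h import *
s=save('side','s2.png');cv2.imwrite('pics/s2z.png',cv2.resize(s[70:170,290:390,::-1],None,fx=5,fy=5,interpolation=2))"
```

```text
t 10.15 pos [ 0.4662 -0.3854  0.0492] rot [-1.7987e+02 -1.6000e-01  8.9880e+01] F [ 0.07 -0.15  0.7 ] w 0.799
```

View pics/s2z.png

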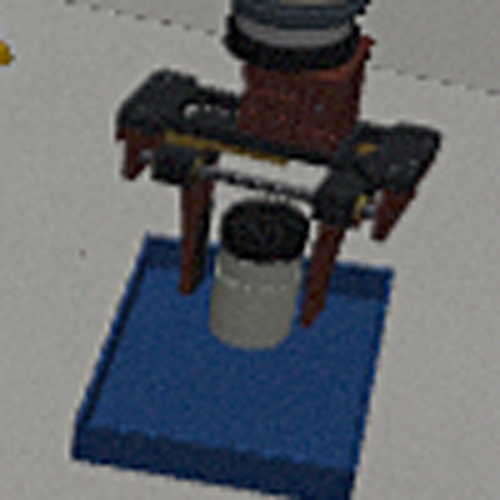

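The jar stands free and upright (base at zoom (252,330)). I rise and go to jar A at (0.613, 0.007).

Request:
carry_out(motion=[[0,0,-0.02,0,0.8],[0,0,-0.04,0,0.8],[0,0,-0.045,0,0.8],[0,0,-0.045,0,0.9],[0.02,0,-0.02,0,0.95],[0.045,0.018,0,0,0.95],[0.045,0.018,0,0,0.95],[0.045,0.018,0,0,0.95],[0.045,0.018,0,0,0.95],[0.045,0.018,0,0,0.95],[0.045,0.018,0,0,0.95],[0.045,0.018,0,0,0.95]])

```text
t: 11.4
ee_pos: [0.5973, -0.0466, 0.228]
tool_rot: [179.9, -0.1, 89.3]
wrist_force: [0.6, -0.5, -0.6]
grip_width: 0.949
```

```bash
python3 d.py 0.613 0.007 0.048
```

```text
t 11.4 pos [ 0.5973 -0.0466  0.228 ] rot [ 1.7987e+02 -9.0000e-02  8.9260e+01] F [ 0.58 -0.52 -0.61] w 0.949
tool shift [0.0535 0.0146 0.1801]
```

Request:
carry_out(motion=[[0.035,0.012,0,0,0.95],[0.012,0.003,0,0,0.95],[0,0,0,0,0.95],[0,0,0.03,0,0.95],[0,0,0.03,0,0.95],[0,0,0.02,0,0.95],[0,0,0,0,0.95]])

```text
t: 12.1
ee_pos: [0.6143, 0.0027, 0.1469]
tool_rot: [179.7, -0.0, 89.5]
wrist_force: [-0.3, -0.0, 0.5]
grip_width: 0.95
```

```bash
python3 d.py 0.613 0.007 0.048
```

```text
t 12.1 pos [0.6143 0.0027 0.1469] rot [ 1.797e+02 -3.000e-02  8.954e+01] F [-0.35 -0.03  0.54] w 0.95
tool shift [ 0.0042 -0.0018  0.0989]
```

Request:
carry_out(motion=[[0.004,-0.001,0.02,0,0.95],[0,0,0.02,0,0.95],[0,0,0.02,0,0.95],[0,0,0.015,0,0.95],[0,0,0,0,0.95],[0,0,0,0,0.95]])

```text
t: 12.7
ee_pos: [0.6155, -0.0007, 0.075]
tool_rot: [179.4, 0.0, 89.1]
wrist_force: [1.1, -0.8, 0.1]
grip_width: 0.952
```

```bash
python3 d.py 0.613 0.007 0.048
```

```text
t 12.7 pos [ 0.6155 -0.0007  0.075 ] rot [1.7941e+02 4.0000e-02 8.9140e+01] F [ 1.14 -0.8   0.1 ] w 0.952
tool shift [ 0.0077 -0.0029  0.027 ]
```

Request:
carry_out(motion=[[0.008,-0.002,0.015,0,0.95],[0.001,0,0.01,0,0.95],[0,0,0,0,0.95],[0,0,0,0,0.95]])

```text
t: 13.1
ee_pos: [0.6152, 0.0089, 0.0504]
tool_rot: [179.2, 0.0, 89.1]
wrist_force: [-0.6, -0.4, 0.7]
grip_width: 0.949
```

```bash
python3 d.py 0.613 0.007 0.048
```

```text
t 13.1 pos [0.6152 0.0089 0.0504] rot [1.792e+02 4.000e-02 8.913e+01] F [-0.61 -0.4   0.68] w 0.949
tool shift [-0.002  -0.0022  0.0023]
```

Request:
carry_out(motion=[[-0.002,-0.002,0.001,0,0.7],[0,0,0,0,0.3],[0,0,0,0,0.3],[0,0,0,0,0.0],[0,0,0,0,0.0],[0,0,0,0,0.0]])

```text
t: 13.7
ee_pos: [0.6137, 0.0068, 0.0502]
tool_rot: [179.1, 0.0, 89.1]
wrist_force: [-0.2, -0.3, -1.5]
grip_width: 0.588
```

Request:
carry_out(motion=[[0,0,-0.01,0,0.0],[0,0,-0.02,0,0.0],[0,0,-0.025,0,0.0],[0,0,-0.025,0,0.0],[0,0,-0.02,0,0.0],[0,0,0,0,0],[0,0,0,0,0],[0,0,0,0,0]])

```text
t: 14.5
ee_pos: [0.6108, 0.0069, 0.1553]
tool_rot: [179.2, 0.0, 89.1]
wrist_force: [1.1, 0.7, -0.9]
grip_width: 0.586
```

```bash
python3 d.py; python3 - <<'E'
from h import *
for i in range(5):
    capture('top'); print(np.round(status.get_obs()['wrist_force'],2))
E
```

```text
t 14.5 pos [0.6108 0.0069 0.1553] rot [1.7923e+02 4.0000e-02 8.9140e+01] F [ 1.07  0.71 -0.93] w 0.586
[ 0.67  0.41 -1.42]
[-0.77 -0.49 -0.84]
[-0.02  0.24 -1.  ]
[-0.46  0.88 -1.29]
[-0.18 -0.43 -1.2 ]
```

Jar A reads about 1.1 N, so it is empty and goes to the yellow tray's far slot at (0.482, 0.398).

Request:
carry_out(motion=[[0,0,-0.02,0,0],[0.015,-0.005,-0.02,0,0],[0.03,-0.01,0,0,0],[0.035,-0.0115,0,0,0],[0.035,-0.0115,0,0,0],[0.035,-0.0115,0,0,0],[0.035,-0.0115,0,0,0],[0.035,-0.0115,0,0,0],[0.035,-0.0115,0,0,0],[0.035,-0.0115,0,0,0],[0.035,-0.0115,0,0,0],[0.025,-0.01,0,0,0]])

```text
t: 15.95
ee_pos: [0.4948, 0.368, 0.1886]
tool_rot: [179.7, 0.2, 88.7]
wrist_force: [0.4, -0.6, -0.1]
grip_width: 0.584
```

```bash
python3 d.py 0.482 0.398 0.0542
```

```text
t 15.95 pos [0.4948 0.368  0.1886] rot [179.73   0.18  88.71] F [ 0.45 -0.59 -0.11] w 0.584
tool shift [ 0.0301 -0.0141  0.1342]
```

Request:
carry_out(motion=[[0.02,-0.01,0,0.0,0],[0.005,-0.002,0.02,0,0],[0,0,0.025,0,0],[0,0,0.025,0,0],[0,0,0.02,0,0],[0,0,0,0,0],[0,0,0,0,0]])

```text
t: 16.65
ee_pos: [0.4804, 0.3993, 0.0931]
tool_rot: [179.8, 0.2, 89.1]
wrist_force: [-1.1, -0.5, -0.4]
grip_width: 0.591
```

```bash
python3 d.py 0.482 0.398 0.0542
```

```text
t 16.65 pos [0.4804 0.3993 0.0931] rot [179.83   0.21  89.12] F [-1.08 -0.5  -0.39] w 0.591
tool shift [-0.0012  0.0015  0.0389]
```

Request:
carry_out(motion=[[-0.001,0.001,0.012,0,0],[0,0,0.01,0,0],[0,0,0.007,0,0],[0,0,0,0,0],[0,0,0,0,0]])

```text
t: 17.15
ee_pos: [0.4832, 0.3988, 0.0643]
tool_rot: [179.7, 0.1, 89.1]
wrist_force: [-0.0, 0.1, -1.0]
grip_width: 0.589
```

```bash
python3 d.py 0.482 0.398 0.0542;python3 -c "
from h import *
s=save('side','s3.png')[:,:,::-1];cv2.imwrite('pics/s3z.png',cv2.resize(s[200:384,80:280],None,fx=3.2,fy=3.2,interpolation=2))"
```

```text
t 17.15 pos [0.4832 0.3988 0.0643] rot [1.7966e+02 7.0000e-02 8.9080e+01] F [-0.02  0.06 -1.03] w 0.589
tool shift [-0.0008 -0.0012  0.0101]
```

View pics/s3z.png

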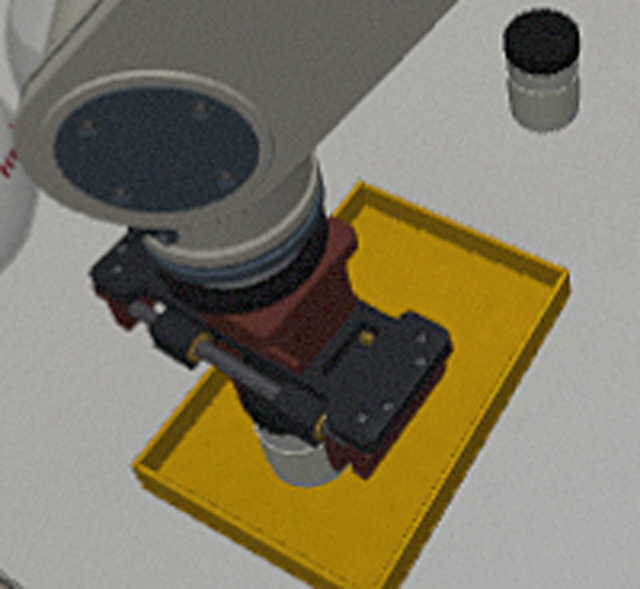

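The jar is above the yellow tray's near-camera half (base at zoom (303,480)), clear of the walls. I lower it gently.

Request:
carry_out(motion=[[0,0,0.005,0,0],[0,0,0.003,0,0]])

```text
t: 17.4
ee_pos: [0.4837, 0.3992, 0.0569]
tool_rot: [179.6, 0.0, 89.1]
wrist_force: [-0.1, -0.4, -1.3]
grip_width: 0.587
```

Request:
carry_out(motion=[[0,0,0.0015,0,0]])

```text
t: 17.5
ee_pos: [0.4837, 0.3993, 0.0552]
tool_rot: [179.6, -0.0, 89.1]
wrist_force: [0.3, 0.5, -1.1]
grip_width: 0.586
```

Request:
carry_out(motion=[[0,0,0.0015,0,0]])

```text
t: 17.6
ee_pos: [0.4838, 0.3994, 0.0538]
tool_rot: [179.6, -0.0, 89.1]
wrist_force: [-3.0, -1.1, 16.2]
grip_width: 0.584
```

Contact at 16 N, so I release.

Request:
carry_out(motion=[[0,0,0.0007,0,0.66],[0,0,0.0005,0,0.7],[0,0,0,0,0.75],[0,0,0,0,0.8],[0,0,0,0,0.8]])

```text
t: 18.1
ee_pos: [0.4842, 0.3997, 0.0528]
tool_rot: [179.5, -0.0, 89.1]
wrist_force: [-0.0, 0.9, -0.5]
grip_width: 0.795
```

Request:
carry_out(motion=[[0,0,-0.02,0,0.8],[0,0,-0.04,0,0.8],[0,0,-0.045,0,0.8],[0,0,-0.045,0,0.9],[-0.02,0,-0.01,0,0.95],[-0.045,0.004,0,0,0.95],[-0.045,0.004,0,0,0.95],[-0.045,0.004,0,0,0.95],[-0.045,0.004,0,0,0.95],[-0.03,0.004,0,0,0.95],[-0.01,0,0,0,0.95],[0,0,0,0,0.95]])

```text
t: 19.3
ee_pos: [0.4998, 0.1528, 0.2208]
tool_rot: [179.3, -0.1, 89.3]
wrist_force: [0.3, 0.2, 0.1]
grip_width: 0.952
```

```bash
python3 d.py 0.505 0.105 0.048;python3 -c "
from h import *
s=save('side','s4.png')"
```

```text
t 19.3 pos [0.4998 0.1528 0.2208] rot [ 1.7925e+02 -1.3000e-01  8.9250e+01] F [0.26 0.23 0.11] w 0.952
tool shift [-0.0481  0.0036  0.1727]
```

View pics/s4.png

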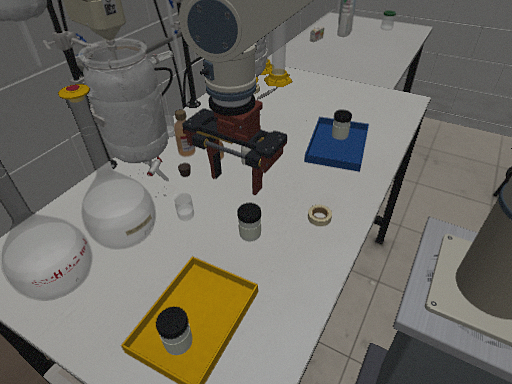

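Jar A at (175,330) stands upright in the yellow tray, jar B at (341,125) in the blue. The third jar at (249,222) is next.

Request:
carry_out(motion=[[-0.03,0.003,0,0,0.95],[-0.016,0,0,0,0.95],[0,0,0,0,0.95],[0,0,0.03,0,0.95],[0,0,0.03,0,0.95],[0,0,0.015,0,0.95],[0,0,0,0,0.95]])

```text
t: 20.05
ee_pos: [0.5064, 0.118, 0.1448]
tool_rot: [178.9, -0.4, 89.8]
wrist_force: [-0.3, 0.1, -0.9]
grip_width: 0.947
```

```bash
python3 d.py 0.505 0.105 0.048
```

```text
t 20.05 pos [0.5064 0.118  0.1448] rot [178.9   -0.36  89.77] F [-0.25  0.13 -0.86] w 0.947
tool shift [-0.0136 -0.0032  0.0966]
```

Request:
carry_out(motion=[[-0.013,-0.002,0,0,0.95],[0,0,0.02,0,0.95],[0,0,0.02,0,0.95],[0,0,0.02,0,0.95],[0,0,0.01,0,0.95],[0,0,0,0,0.95],[0,0,0,0,0.95]])

```text
t: 20.75
ee_pos: [0.5099, 0.1074, 0.0786]
tool_rot: [178.3, -0.5, 90.1]
wrist_force: [0.2, 0.3, -0.2]
grip_width: 0.95
```

```bash
python3 d.py 0.505 0.105 0.048
```

```text
t 20.75 pos [0.5099 0.1074 0.0786] rot [178.35  -0.48  90.05] F [ 0.19  0.31 -0.23] w 0.95
tool shift [-0.0027 -0.0058  0.0305]
```

Request:
carry_out(motion=[[-0.003,-0.005,0.015,0,0.95],[0,0,0.013,0,0.95],[0,0,0,0,0.95],[0,0,0,0,0.95]])

```text
t: 21.15
ee_pos: [0.5088, 0.1052, 0.0533]
tool_rot: [178.0, -0.6, 90.1]
wrist_force: [-0.3, -0.4, -0.6]
grip_width: 0.95
```

```bash
python3 d.py 0.505 0.105 0.048
```

```text
t 21.15 pos [0.5088 0.1052 0.0533] rot [177.97  -0.55  90.06] F [-0.26 -0.42 -0.57] w 0.95
tool shift [-0.0002 -0.004   0.0051]
```

Request:
carry_out(motion=[[0,-0.004,0.005,0,0.9],[0,0,0,0,0.7],[0,0,0,0,0.3],[0,0,0,0,0.3],[0,0,0,0,0.0],[0,0,0,0,0.0],[0,0,0,0,0.0]])

```text
t: 21.85
ee_pos: [0.5053, 0.1056, 0.0494]
tool_rot: [177.9, -0.6, 90.1]
wrist_force: [0.2, -0.1, -1.7]
grip_width: 0.601
```

Request:
carry_out(motion=[[0,0,-0.01,0,0.0],[0,0,-0.02,0,0.0],[0,0,-0.025,0,0.0],[0,0,-0.025,0,0.0],[0,0,-0.02,0,0.0],[0,0,0,0,0],[0,0,0,0,0],[0,0,0,0,0]])

```text
t: 22.65
ee_pos: [0.4981, 0.1038, 0.1518]
tool_rot: [178.3, -0.5, 90.1]
wrist_force: [-0.7, -0.7, -4.5]
grip_width: 0.589
```

```bash
python3 d.py; python3 - <<'E'
from h import *
for i in range(5):
    capture('top'); print(np.round(status.get_obs()['wrist_force'],2))
E
```

```text
t 22.65 pos [0.4981 0.1038 0.1518] rot [178.3   -0.49  90.06] F [-0.69 -0.72 -4.49] w 0.589
[ 0.15 -0.12 -5.64]
[ 0.09  0.18 -4.8 ]
[ 0.09  0.3  -4.03]
[-0.11 -1.05 -4.49]
[-0.05 -0.33 -4.28]
```

Jar C reads about 4.6 N, so it is full and goes to the blue tray's near slot at (0.443, -0.283).

Request:
carry_out(motion=[[-0.015,0,-0.01,0,0],[-0.025,-0.003,-0.01,0,0],[-0.035,-0.005,0,0,0],[-0.035,-0.005,0,0,0],[-0.035,-0.005,0,0,0],[-0.035,-0.005,0,0,0],[-0.035,-0.005,0,0,0],[-0.035,-0.005,0,0,0],[-0.035,-0.005,0,0,0],[-0.035,-0.005,0,0,0],[-0.03,-0.003,0,0,0],[-0.02,0,0,0,0]])

```text
t: 24.1
ee_pos: [0.4503, -0.278, 0.1629]
tool_rot: [178.7, -0.6, 90.4]
wrist_force: [0.5, 0.6, -4.2]
grip_width: 0.589
```

```bash
python3 d.py 0.443 -0.283 0.0534
```

```text
t 24.1 pos [ 0.4503 -0.278   0.1629] rot [178.65  -0.56  90.42] F [ 0.47  0.62 -4.17] w 0.589
tool shift [-0.0061 -0.0099  0.1092]
```

Request:
carry_out(motion=[[0,-0.008,0,0,0],[0,0,0,0,0],[0,0,0.02,0,0],[0,0,0.02,0,0],[0,0,0.015,0,0],[0,0,0,0,0],[0,0,0,0,0]])

```text
t: 24.8
ee_pos: [0.4431, -0.2766, 0.105]
tool_rot: [178.7, -0.6, 90.3]
wrist_force: [-0.1, -0.6, -4.2]
grip_width: 0.59
```

```bash
python3 d.py 0.443 -0.283 0.0534
```

```text
t 24.8 pos [ 0.4431 -0.2766  0.105 ] rot [178.72  -0.63  90.34] F [-0.08 -0.56 -4.16] w 0.59
tool shift [-0.007  -0.0013  0.0515]
```

Request:
carry_out(motion=[[-0.007,0,0,0,0],[0,0,0.015,0,0],[0,0,0.015,0,0],[0,0,0.01,0,0],[0,0,0,0,0],[0,0,0,0,0]])

```text
t: 25.4
ee_pos: [0.4463, -0.2845, 0.0646]
tool_rot: [178.5, -0.5, 90.4]
wrist_force: [0.1, -1.0, -4.0]
grip_width: 0.589
```

```bash
python3 d.py 0.443 -0.283 0.0534;python3 -c "
from h import *
s=save('side','s5.png')[:,:,::-1];cv2.imwrite('pics/s5z.png',cv2.resize(s[70:190,280:400],None,fx=5,fy=5,interpolation=2))"
```

```text
t 25.4 pos [ 0.4463 -0.2845  0.0646] rot [178.46  -0.46  90.38] F [ 0.09 -0.98 -4.01] w 0.589
tool shift [ 0.0014 -0.0036  0.0111]
```

View pics/s5z.png

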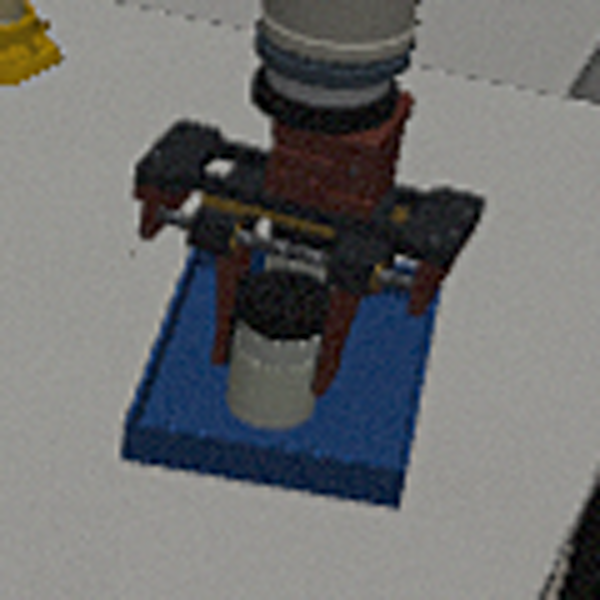

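The jar is upright inside the near half (base at zoom (270,415)), with jar B behind it and clear. I lower it.

Request:
carry_out(motion=[[0,-0.002,0.005,0,0],[0,0,0.003,0,0]])

```text
t: 25.65
ee_pos: [0.4449, -0.2848, 0.0572]
tool_rot: [178.4, -0.4, 90.4]
wrist_force: [-0.2, 0.1, -4.9]
grip_width: 0.586
```

Request:
carry_out(motion=[[0,0,0.0015,0,0]])

```text
t: 25.75
ee_pos: [0.4449, -0.2849, 0.0556]
tool_rot: [178.4, -0.4, 90.4]
wrist_force: [-0.5, 1.1, -5.0]
grip_width: 0.59
```

Request:
carry_out(motion=[[0,0,0.0015,0,0]])

```text
t: 25.85
ee_pos: [0.445, -0.2849, 0.0541]
tool_rot: [178.4, -0.4, 90.4]
wrist_force: [0.2, 0.7, -0.9]
grip_width: 0.589
```

Request:
carry_out(motion=[[0,0,0.0015,0,0]])

```text
t: 25.95
ee_pos: [0.4453, -0.2851, 0.0537]
tool_rot: [178.3, -0.4, 90.4]
wrist_force: [-5.1, 3.0, 29.4]
grip_width: 0.591
```

Request:
carry_out(motion=[[0,0,0.0007,0,0.66],[0,0,0.0005,0,0.7],[0,0,0,0,0.75],[0,0,0,0,0.8],[0,0,0,0,0.8]])

```text
t: 26.45
ee_pos: [0.4474, -0.2864, 0.0545]
tool_rot: [178.1, -0.2, 90.4]
wrist_force: [-0.2, 0.3, -0.1]
grip_width: 0.803
```

Request:
carry_out(motion=[[0,0,-0.02,0,0.8],[0,0,-0.04,0,0.8],[0,0,-0.045,0,0.8],[0,0,-0.045,0,0.8],[0.03,0,-0.01,0,0.8],[0.045,0,0,0,0.8],[0.045,0,0,0,0.8],[0.045,0,0,0,0.8],[0.045,0,0,0,0.8],[0.03,0,0,0,0.8],[0,0,0,0,0.8],[0,0,0,0,0.8]])

```text
t: 27.65
ee_pos: [0.4413, -0.0402, 0.2229]
tool_rot: [177.8, -0.2, 90.2]
wrist_force: [-0.4, -0.6, 0.4]
grip_width: 0.8
```

```bash
python3 -c "
from h import *
save('side','s6.png');save('top','t6.png')
im=cv2.imread('pics/t6.png');a=cv2.imread('pics/top0.png')
cv2.imwrite('pics/t6z.png',cv2.resize(im[170:270,60:440],None,fx=2,fy=2))
v=cv2.cvtColor(im,cv2.COLOR_BGR2HSV)[:,:,2]
n,l,s,c=cv2.connectedComponentsWithStats((v<75).astype(np.uint8))
for i in range(1,n):
  if 200<s[i,4]<900 and 170<c[i][1]<260: print(c[i],s[i,2:],onz('top',*c[i],.082))
"; python3 d.py
```

```text
[404.54404145 221.36139896] [ 79  75 772] [ 0.45599831 -0.37530937  0.082     ]
[ 93.05263158 218.09774436] [ 25  21 399] [0.48368857 0.39616731 0.082     ]
[365.31162791 226.13255814] [ 29  22 430] [ 0.44679678 -0.27808882  0.082     ]
t 27.75 pos [ 0.4414 -0.0411  0.2228] rot [177.8   -0.18  90.1 ] F [0.08 1.15 0.84] w 0.802
```

View pics/s6.png

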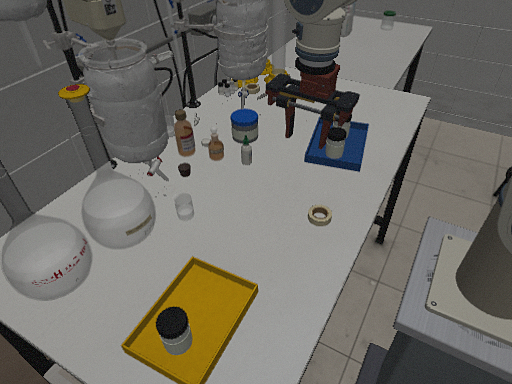

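View pics/t6.png

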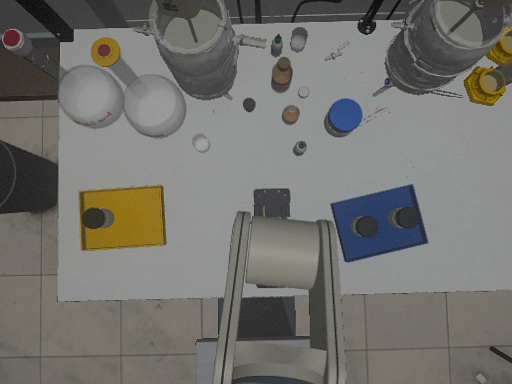

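In the top view the two full jars stand in the blue tray at (365,226) and (404,218), and the empty one is in the yellow tray at (93,218). The beaker (201,143), dropper bottle (300,148) and tape (side view, 320,215) haven't moved. The gripper is clear, so I hand in.

```bash
python3 -c "
from h import *
print(sign_off())"
```

```text
the job is handed in; nothing more can be done
None
```

I lifted and weighed all three jars, set each in its tray, and handed the job in at about 28 s.

| Jar (by starting place) | Weight read | Judged | Placed in |
|---|---|---|---|
| Front right | about 4.7 N | full | blue tray |
| Rear | about 1.1 N | empty | yellow tray |
| Front left | about 4.6 N | full | blue tray |

**Last checks:** both cameras showed the three jars inside the right trays. The two whose caps I could measure in the top view were within about 7 mm of where I aimed. The side view showed the jar in the yellow tray and the second blue-tray jar upright. The first blue-tray jar was hidden by the second there, but it looked upright in an earlier side view. The beaker, dropper bottle and tape had not moved, and the open gripper was well clear.

**What was not clean:**
- **Hard press on the first blue-tray jar:** the wrist force reached about 50 N while I was finding the tray floor. The 120 N wrist limit was not passed, but I could not check that press against the 40 N limit on the arm or gripper body. It went through the jar held in the fingers.
- **Other two jars:** these were released at about 16 and 29 N of contact.
- **Cap position:** in the final top view the first blue-tray jar's dark patch merged with shadow, so I judged that jar by eye rather than by measured position.

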